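# Right a fallen can against the bench board

### The arm

A 6-joint arm with a two-finger parallel gripper is mounted at the origin on the work surface. World frame = base frame: x ahead of the robot, y to its left, z up, the work surface at z = 0. Lengths are in mm, angles in rad, forces in N, time in s.
With the tool pointing down it reaches from about 350 to 775 mm from the base axis. Payload 7.3 kg.
Tool frame: the origin (TCP) lies midway between the tips of the shut fingers; the grasp point (between the pads) lies 19 mm behind it (bot.grip_depth is the distance from the TCP to the grasp point, in mm); z points along the fingers, x is the direction in which the jaws open and shut, and the axes are right-handed (so a half turn about z gives the same grasp; the last joint's range is limited). The gripper opens to 92 mm and grips with 3 to 60 N. Pads are 19 mm wide; open, the fingers measure 130 mm over their backs; the gripper's body (75 mm by 190 mm) begins 47 mm behind the grasp point.
Start: joints at [-1.429, 0.342, 1.524, -0, 1.275, -0.146], TCP at [149.04, -503.42, 226.741] pointing down, gripper open.
Joint ranges: [-2.53, 2.53], [-0.77, 2.02], [0.04, 2.7], [-1, 4.14], [0.28, 2.66], [-3.11, 3.11]. Speed limits (rad/s): [2.57, 2.57, 3.14, 3.14, 3.14, 3.14].

### API

Orientations are given as [roll, pitch, yaw] about the fixed x, y, z axes, in that order (R = Rz(yaw) Ry(pitch) Rx(roll)).
In Python, from plant import bot gives the robot as it stands. The module is installed in compiled form; this text tells all that it offers.
- The arm moves only by the shell command python3 -m inch 'ROWS'. ROWS is JSON, a list that holds one entry, the list of rows, each a list of 7 numbers: the shift along the tool's x, y, z each as a share of 0.2 m, from -1 to 1, then the turn, a rotation vector about the tool's x, y, z each as a share of 45 degrees, from -1 to 1, then the closure, from -1 (fully open) to 1 (shut), so that 0 is half open. A call has exactly 10 rows; each row is the pose to reach, as a shift and turn from the pose commanded when the call began, along the tool's axes at that moment; what a row does not reach only later rows make up. A row lasts 1/8 s, in which the tool goes at most 62.5 mm and 10.7 degrees, less where a joint would pass 70% of its speed; a pose out of reach is approached as far as the arm can. A call with a number of a shift or a turn outside -1 to 1 is refused whole. A call with a gripper value outside its range is refused whole. The fingers move at their own pace and stop on an object; the grip force is fixed at half the most. Time passes only in rows, so rows that repeat a pose let the fingers close, or fill a call up. It gives the time, the measured TCP pose, the force and the opening at its end, in the units of the state.
- bot.get_obs(): the state, without advancing time (a new reading comes with each control period).
- bot.capture(name): name is "side" or "top" or "wrist"; returns the picture (480x640x3 uint8, red, green, blue); there is no depth.
- bot.camera_params(name): a dict with "fx", "fy", "cx", "cy" (pixels), "k1" (the pictures are not rectified: a ray, as slopes to the right and down, at radius r is drawn at 1 + k1 r^2 times it, then the intrinsics apply), "R" (3x3) and "t" (3): a world point X has camera coordinates R X + t; the wrist camera has in their place "T_tool_cam" (4x4, takes a point from camera to tool coordinates, whose origin is the TCP and whose axes are the tool frame's). Camera axes: x right, y down, z forward; pixel columns grow to the right and rows downward; lengths in mm; the calibration is good to about 2 mm. A picture is of the moment at which its call begins: read the wrist's pose just before it. camera_params takes no time and is no camera call.
- bot.close_job(): hands the job in, once; it reports no verdict.
The state is a dict: "time": time; "joint_positions": joint angles; "dq": joint speeds; "tau": joint torques, N m; "tool_pos": TCP position; "tcp_rot": TCP orientation; "contact_force": force on the tool from outside, world axes, zero at the start; "moment": the same for the moment, N m; "grip_width": finger opening in mm.
Only numpy, scipy, OpenCV 4.12 (cv2) and the standard library are available. Lean on these libraries where they do the work, as an engineer would, in place of code of your own. Each camera call takes 0.05 s, during which the arm holds its last target.

### The job

The big metal can has fallen over on the bench. Take it by its black cap, raise that end, and, while the can is still well aslant, push its top against the upright board; then go on up until it stands upright on its own foot close to the board (no more than a hand's width, 8 cm, away), and let go. Its foot must stay on the bench throughout (do not carry the can), and leave the other things on the bench where they are.

Things in the scene. Friction and masses are not known exactly. Their poses are not given: they have to be found in the camera images.
- can_center (a point): centre of the fallen can, on its axis, 102 mm from the foot: bare metal with a grey band, 205 mm long, 0.35 to 0.6 kg; body 90 mm across (too wide to grip) and 150 mm long, then a 17 mm cone, then the cap. z axis: from foot to cap (level as it lies, up when it stands). It lies cap towards the board, axis 45 mm above the bench, free to roll. Leaning under 0.4 rad, it rights itself
- can_cap (a point): centre of the can's black screw cap, on the can's axis, 186 mm from the foot and 19 mm below the top; the cap is 34 mm in diameter and 38 mm long, can be pinched across, and pivots between the fingers when pinched lightly (about 12 N). Axes as can_center
- can_foot (a point): centre of the can's flat foot (underside), 90 mm in diameter; axes as can_center
- board: upright plywood board fixed to the bench: 420 mm long, 160 mm high, 12 mm thick. Origin at the middle of its underside (bench height); y runs along its length, z up, x through its thickness; the flat front face, which looks at the can, is the plane x = -6 mm in its frame; two metal angle feet stand behind it (+x)
- jar: bystander: white jar with black lid standing near the board, 68 mm in diameter, 75 mm high; origin under its centre
- wheel: bystander: blue grooved wheel lying flat near the board, 84 mm in diameter, 34 mm high with its white hub; origin under its centre
- driver: bystander: blue-handled screwdriver lying along its x axis; origin near its middle
- wrench: bystander: steel wrench lying along its x axis; origin near its middle
- bracket: bystander: red U-shaped plastic bracket, 60 x 50 x 53 mm; origin under its centre
- motor: bystander: small steel gear motor lying along its x axis, 115 mm long, 40 mm high; origin under its middle
There are look-alikes about, which are no part of the job. There is more than one size of the part that bears can_center; the job needs the middle-sized.

How it is judged (in metres and radians):
On the way:
1. the can, raised aslant (tilted 0.3 to 1.25 rad from upright), is pushed against the board with more than 1 N (contact force between can and board above 1 N and angle between can_center's own z axis and vertical between 0.3 and 1.25 rad), for 0.1 s.
At the end, for the whole second after the job is handed in: the can stands upright (within 0.06 rad) and at rest on its foot on the bench, in front of the board and within its length, the gap between can and board at most 80 mm (angle between can_center's own z axis and vertical below 0.06 rad and height (world z) of can_foot below 0.006 m and x of can_foot in the frame of board between -0.131 and 0 m and y of can_foot in the frame of board between -0.21 and 0.21 m and linear speed of can below 0.02 m/s); the robot touches nothing.
It fails at once if the can's foot is lifted off the bench (foot centre more than 85 mm up; it is at 45 mm when the can lies) (height (world z) of can_foot above 0.085 m).
It fails at once if a bystander is moved more than 40 mm (distance of any of jar, wheel, driver, wrench, bracket, motor from where it was at the start of the episode above 0.04 m).
It also fails if it takes over 45 s, if anything falls off the work surface, if the arm or the gripper's body presses on something with over 40 N, if the wrist force passes 120 N, or if a joint passes its speed limit or range.

## Working session

There is one attempt and no reset: what is moved stays moved. The work goes in short steps, Python scripts to look and compute and a shell command to move; the robot and the scene stay as the last step left them, time stands still between calls to the robot, and variables do not carry over. Pictures are saved under pics/ and viewed, and the job is handed in when it is done.

```bash
mkdir -p pics; ls; python3 - <<'E'
from plant import bot
import cv2,numpy as np
o=bot.get_obs(); print({k:np.round(v,3).tolist() for k,v in o.items()})
for n in ["side","top","wrist"]:
    im=bot.capture(n); cv2.imwrite(f"pics/a_{n}.png",im[:,:,::-1]); 
    p=bot.camera_params(n); print(n,{k:np.round(v,4).tolist() for k,v in p.items()})
E
```

```text
pics
{'time': 0.0, 'joint_positions': [-1.429, 0.343, 1.525, 0.0, 1.275, -0.146], 'dq': [0.001, -0.0, -0.001, 0.001, -0.002, 0.0], 'tau': [0.002, -43.123, -24.422, 0.072, 0.056, -0.0], 'tool_pos': [148.985, -502.98, 226.052], 'tcp_rot': [-3.141, 0.002, -1.283], 'contact_force': [0.863, 0.565, -0.009], 'moment': [-0.005, 0.019, 0.05], 'grip_width': 91.715}
side {'fx': 594.5495, 'fy': 594.5495, 'cx': 311.5854, 'cy': 246.0598, 'k1': -0.1921, 'R': [[0.8337, -0.5522, 0.0048], [-0.3561, -0.5442, -0.7596], [0.4221, 0.6316, -0.6503]], 't': [-472.8375, 190.0832, 1461.0892]}
top {'fx': 560.5259, 'fy': 560.5259, 'cx': 322.5747, 'cy': 238.4479, 'k1': -0.0867, 'R': [[0.0198, -0.9998, -0.0008], [-0.9816, -0.0193, -0.1899], [0.1899, 0.0046, -0.9818]], 't': [-82.7295, 503.08, 1427.2831]}
wrist {'fx': 369.6665, 'fy': 369.6665, 'cx': 317.357, 'cy': 244.7105, 'k1': -0.0591, 'T_tool_cam': [[1.0, -0.0001, -0.0003, 0.5172], [0.0002, 0.9636, 0.2673, -72.1818], [0.0003, -0.2673, 0.9636, -158.4141], [0.0, 0.0, 0.0, 1.0]]}
```

View pics/a_side.png

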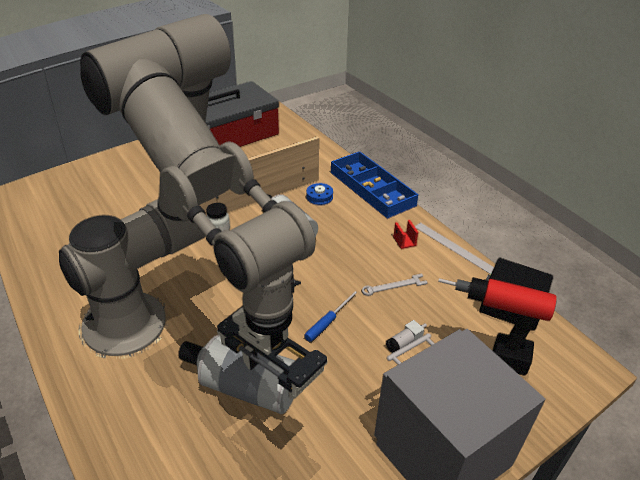

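View pics/a_top.png

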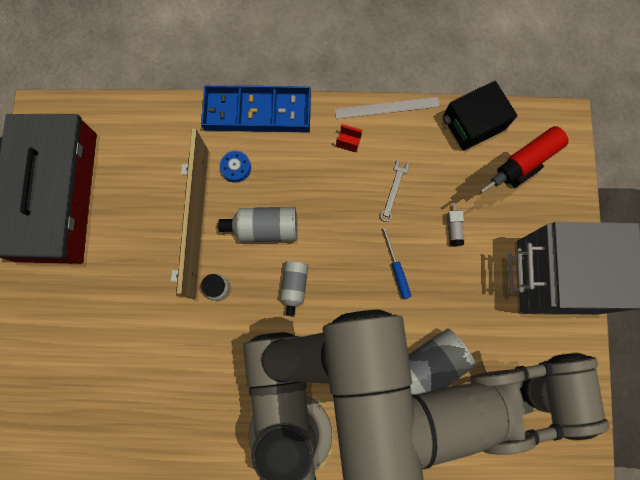

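View pics/a_wrist.png

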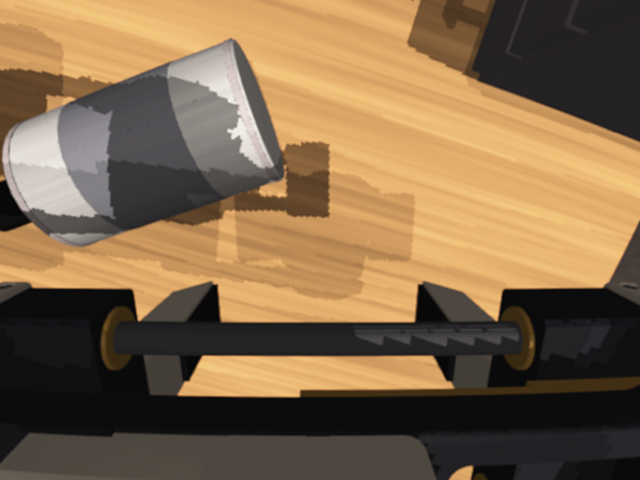

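The middle-sized can lies with its cap towards the board: cap near (226,227) and foot near (297,225) in the top view. The larger can by the gripper and the small one at (292,287) are look-alikes. I'll zoom in and measure.

```bash
cat > h.py <<'E'
import numpy as np,cv2
from plant import bot
from scipy.spatial.transform import Rotation as Ro
def cam(n,obs=None):
    p=bot.camera_params(n)
    if n=="wrist":
        T=np.array(p["T_tool_cam"]); R=Ro.from_euler('xyz',obs["tcp_rot"]).as_matrix()
        Rw=R@T[:3,:3]; c=R@T[:3,3]+np.array(obs["tool_pos"])
    else:
        Rw=np.array(p["R"]).T; c=-Rw@np.array(p["t"])
    return p,Rw,c
def ray(n,uv,obs=None):
    p,Rw,c=cam(n,obs)
    d=((np.array(uv,float)-[p["cx"],p["cy"]])/[p["fx"],p["fy"]])
    x=d.copy()
    for _ in range(30): x=d/(1+p["k1"]*(x@x))
    v=Rw@np.array([x[0],x[1],1.]); return c,v/np.linalg.norm(v)
def plane(n,uv,z,obs=None):
    c,v=ray(n,uv,obs); return c+v*(z-c[2])/v[2]
def proj(n,X,obs=None):
    p,Rw,c=cam(n,obs); q=Rw.T@(np.array(X,float)-c); s=q[:2]/q[2]
    s=s*(1+p["k1"]*(s@s)); return s*[p["fx"],p["fy"]]+[p["cx"],p["cy"]]
E
python3 - <<'E'
import cv2
im=cv2.imread('pics/a_top.png'); c=im[120:310,165:315]
cv2.imwrite('pics/b.png',cv2.resize(c,None,fx=3.15,fy=3.15,interpolation=cv2.INTER_CUBIC)[:600])
E
```

```text
(no output)
```

View pics/b.png

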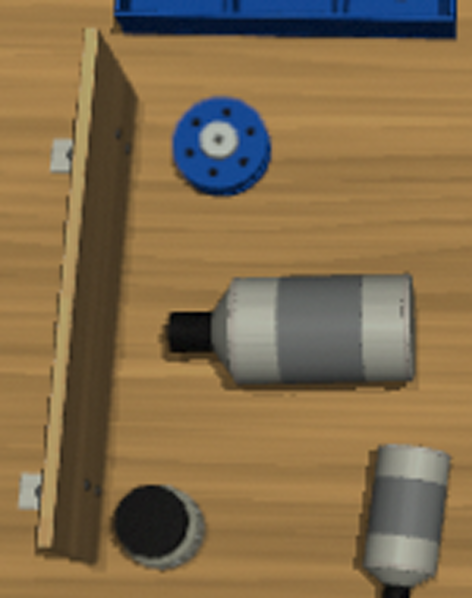

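```bash
python3 - <<'E'
from h import *
im=cv2.imread('pics/a_top.png'); 
f=lambda x,y:(165+(x-1)/3.15,120+(y-1)/3.15)
hsv=cv2.cvtColor(im,cv2.COLOR_BGR2HSV)
m=((hsv[...,2]<45)).astype(np.uint8)[215:240,212:236]
n,l,s,c=cv2.connectedComponentsWithStats(m); print(s,c+[212,215])
m=((hsv[...,1]<60)&(hsv[...,2]>60)).astype(np.uint8); M=np.zeros_like(m); M[195:255,225:305]=m[195:255,225:305]
n,l,s,c=cv2.connectedComponentsWithStats(M); print(s,c)
for nm,p,z in [("captip",f(168,332),45),("capbase",f(212,332),45),("foot",f(411,329),45),("footL",f(411,275),45),("footR",f(412,384),45),("shL",f(232,278),45),("shR",f(232,387),45),
 ("bd bot far",f(137,98),0),("bd bot near",f(97,563),0),("bd topfront far",f(97,28),160),("bd topfront near",f(51,548),160),("jar lid",f(152,522),75),("wheel",f(219,140),34)]:
    print(nm,np.round(plane("top",p,z),1))
E
```

```text
[[  0   0  24  25 424]
 [  6   4  15  13 176]] [[222.89622642 227.78066038]
 [224.95454545 225.11931818]]
[[     0      0    640    480 305227]
 [   232    207     64     35   1973]] [[319.852975   239.60228617]
 [264.89406994 223.67612772]]
captip [536.  205.9  45. ]
capbase [536.7 168.6  45. ]
foot [542.5   0.7  45. ]
footL [589.3   2.1  45. ]
footR [495.4  -1.5  45. ]
shL [583.8 154.   45. ]
shR [489.9 149.4  45. ]
bd bot far [759.5 255.2   0. ]
bd bot near [343.6 264.7   0. ]
bd topfront far [761.5 255.9 160. ]
bd topfront near [341.4 264.  160. ]
jar lid [371.9 204.5  75. ]
wheel [709.9 173.4  34. ]
```

```bash
python3 - <<'E'
import numpy as np
from scipy.spatial.transform import Rotation as Ro
for b in (1.7,2.1):
 for yaw in (0.03,0.03+np.pi):
  for ph,q1 in ((0,.2),(.57,.05),(1.0,-.15),(1.3,-.25),(1.57,-.3)):
    R=Ro.from_rotvec([ph,0,0])*Ro.from_euler('xyz',[np.pi,0,yaw])
    W=(Ro.from_euler('z',q1)*Ro.from_euler('y',b)).inv()*R*Ro.from_euler('z',-np.pi)
    e=W.as_euler('ZYZ')
    print(b,round(yaw,2),ph,'q4..6',np.round(e,2))
E
```

```text
1.7 0.03 0 q4..6 [-0.    1.44  0.17]
1.7 0.03 0.57 q4..6 [ 0.58  1.44 -0.06]
1.7 0.03 1.0 q4..6 [ 0.99  1.63 -0.22]
1.7 0.03 1.3 q4..6 [ 1.26  1.77 -0.23]
1.7 0.03 1.57 q4..6 [ 1.53  1.87 -0.17]
1.7 3.17 0 q4..6 [ 0.    1.44 -2.97]
1.7 3.17 0.57 q4..6 [0.58 1.44 3.08]
1.7 3.17 1.0 q4..6 [0.99 1.63 2.92]
1.7 3.17 1.3 q4..6 [1.26 1.77 2.92]
1.7 3.17 1.57 q4..6 [1.53 1.87 2.98]
2.1 0.03 0 q4..6 [-0.    1.04  0.17]
2.1 0.03 0.57 q4..6 [ 0.65  1.11 -0.3 ]
2.1 0.03 1.0 q4..6 [ 1.    1.41 -0.56]
2.1 0.03 1.3 q4..6 [ 1.21  1.64 -0.61]
2.1 0.03 1.57 q4..6 [ 1.42  1.83 -0.58]
2.1 3.17 0 q4..6 [ 0.    1.04 -2.97]
2.1 3.17 0.57 q4..6 [0.65 1.11 2.84]
2.1 3.17 1.0 q4..6 [1.   1.41 2.59]
2.1 3.17 1.3 q4..6 [1.21 1.64 2.54]
2.1 3.17 1.57 q4..6 [1.42 1.83 2.56]
```

```bash
python3 -m inch '[[[-0.2,-0.2,0,0,0,-0.15,-1],[-0.4,-0.4,0,0,0,-0.3,-1],[-0.6,-0.6,0,0,0,-0.5,-1],[-0.8,-0.8,0,0,0,-0.65,-1],[-1,-1,0,0,0,-0.85,-1],[-1,-1,0,0,0,-0.85,-1],[-1,-1,0,0,0,-0.85,-1],[-1,-1,0,0,0,-0.85,-1],[-1,-1,0,0,0,-0.85,-1],[-1,-1,0,0,0,-0.85,-1]]]'
cat >> h.py <<'E'
def rel(target,tRot,obs):
    "shift (share of .2 m) and turn (share of 45deg) from obs pose to target"
    R=Ro.from_euler('xyz',obs["tcp_rot"]); d=R.inv().apply(np.array(target)-obs["tool_pos"])/200
    r=(R.inv()*tRot).as_rotvec()/(np.pi/4); return np.round(d,3),np.round(r,3)
def toolrot(ph,yaw=0.03): 
    return Ro.from_rotvec(ph*np.array([np.cos(yaw),np.sin(yaw),0]))*Ro.from_euler('xyz',[np.pi,0,yaw])
E
python3 - <<'E'
from h import *
o=bot.get_obs(); print(o["time"],np.round(o["joint_positions"],3)); print(rel([537,187,200],toolrot(0),o))
E
```

```text
time: 1.4
tool_pos: [283.7, -255.4, 226.6]
tcp_rot: [3.142, 0.0, -0.617]
contact_force: [0.3, 0.5, -0.6]
grip_width: 91.7
1.4 [-0.934  0.076  1.872 -0.     1.194 -0.317]
(array([-0.247, -2.537,  0.133]), array([-0.   ,  0.   , -0.824]))
```

```bash
python3 -m inch '[[[-0.02,-0.25,0,0,0,-0.15,-1],[-0.05,-0.5,0,0,0,-0.3,-1],[-0.07,-0.75,0,0,0,-0.5,-1],[-0.1,-1,0,0,0,-0.65,-1],[-0.1,-1,0,0,0,-0.82,-1],[-0.1,-1,0,0,0,-0.82,-1],[-0.1,-1,0,0,0,-0.82,-1],[-0.1,-1,0,0,0,-0.82,-1],[-0.1,-1,0,0,0,-0.82,-1],[-0.1,-1,0,0,0,-0.82,-1]]]'
python3 - <<'E'
from h import *
o=bot.get_obs(); print(o["time"],np.round(o["joint_positions"],3)); print(rel([537,187,200],toolrot(0),o))
E
```

```text
time: 2.65
tool_pos: [383.1, -80.3, 226.7]
tcp_rot: [3.141, -0.0, 0.028]
contact_force: [-0.1, 0.9, 1.1]
grip_width: 91.8
2.65 [-0.403  0.094  1.851 -0.     1.196 -0.43 ]
(array([ 0.806, -1.315,  0.134]), array([ 0.   , -0.   , -0.003]))
```

```bash
python3 -m inch '[[[0.2,-0.2,0,0,0,0,-1],[0.4,-0.4,0,0,0,0,-1],[0.6,-0.6,0,0,0,0,-1],[0.8,-0.8,0,0,0,0,-1],[0.8,-1,0,0,0,0,-1],[0.8,-1,0,0,0,0,-1],[0.8,-1,0,0,0,0,-1],[0.8,-1,0,0,0,0,-1],[0.8,-1,0,0,0,0,-1],[0.8,-1,0,0,0,0,-1]]]'
python3 - <<'E'
from h import *
o=bot.get_obs(); print(o["time"],np.round(o["joint_positions"],3)); print(rel([537,187,200],toolrot(0),o))
im=bot.capture("wrist"); cv2.imwrite("pics/c.png",im[:,:,::-1])
print(proj("wrist",[536,206,45],o),proj("wrist",[536.7,168.6,45],o))
E
```

```text
time: 3.9
tool_pos: [537.5, 123.9, 226.9]
tcp_rot: [3.141, -0.0, 0.028]
contact_force: [-0.3, -0.6, -0.2]
grip_width: 91.3
3.9 [ 0.088  0.391  1.45  -0.     1.301  0.06 ]
(array([ 0.006, -0.316,  0.134]), array([ 0.   , -0.   , -0.003]))
[317.70935676 130.27095423] [317.34006741 172.97572725]
```

View pics/c.png

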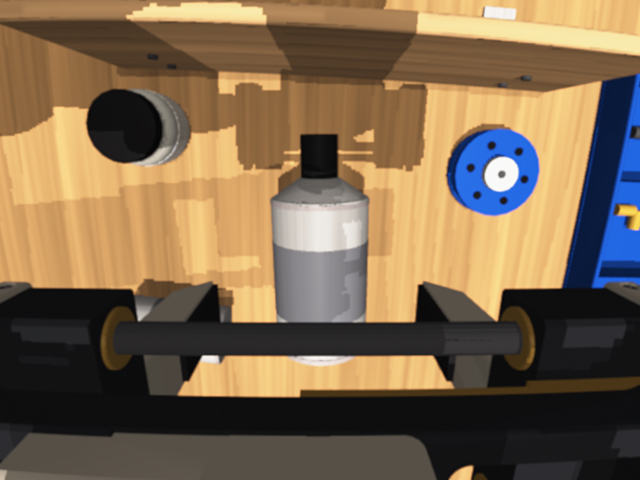

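```bash
python3 - <<'E'
from h import *
o=bot.get_obs()
for uv,z in (((319.5,134),45),((319.5,177.5),45),((300.5,160),45),((338.5,160),45),((230,71),0),((430,82),0),((318,75),0),((235,6+10),160),((502,174),34)): print(uv,plane("wrist",uv,z,o).round(1))
print(rel([537.5,184,100],toolrot(0),o),rel([537.5,184,28],toolrot(0),o))
E
```

```text
(319.5, 134) [537.6 203.   45. ]
(319.5, 177.5) [538.7 164.7  45. ]
(300.5, 160) [521.1 179.9  45. ]
(338.5, 160) [555.3 180.8  45. ]
(230, 71) [449.2 261.3   0. ]
(430, 82) [644.6 257.    0. ]
(318, 75) [534.8 259.5   0. ]
(235, 16) [488.4 262.9 160. ]
(502, 174) [712.5 172.8  34. ]
(array([ 0.009, -0.3  ,  0.634]), array([ 0.   , -0.   , -0.003])) (array([ 0.009, -0.3  ,  0.994]), array([ 0.   , -0.   , -0.003]))
```

Both views agree: the cap centre is at about (538, 184, 45), its width measures 34 mm, and the board face is at y≈259.5. Descending around the cap next.

```bash
python3 -m inch '[[[0,-0.15,0,0,0,0,-1],[0,-0.3,0,0,0,0,-1],[0,-0.3,0.2,0,0,0,-1],[0,-0.3,0.4,0,0,0,-1],[0,-0.3,0.6,0,0,0,-1],[0,-0.3,0.7,0,0,0,-1],[0,-0.3,0.8,0,0,0,-1],[0,-0.3,0.9,0,0,0,-1],[0,-0.3,0.99,0,0,0,-1],[0,-0.3,0.99,0,0,0,-1]]]'
python3 - <<'E'
from h import *
o=bot.get_obs(); print(o["time"],np.round(o["joint_positions"],3)); 
for n in("side","wrist"):
  im=bot.capture(n); cv2.imwrite(f"pics/d_{n}.png",im[:,:,::-1])
E
```

```text
time: 5.2
tool_pos: [534.8, 184.1, 27.5]
tcp_rot: [3.141, 0.003, 0.028]
contact_force: [-0.1, 0.6, -0.4]
grip_width: 91.5
5.2 [ 0.196  0.643  1.637 -0.     0.865  0.168]
```

View pics/d_wrist.png

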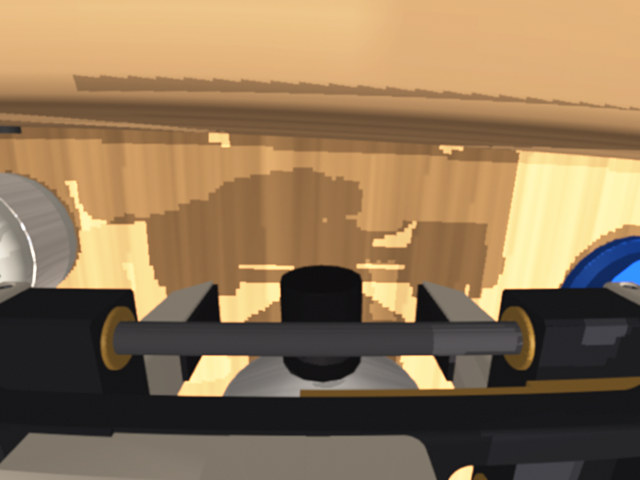

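View pics/d_side.png

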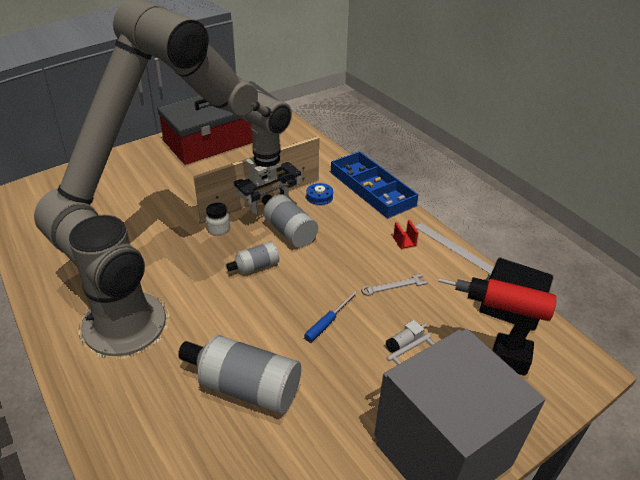

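The cap sits centred between the fingers: cap at columns 281–362, finger faces at 218 and 418. Closing now.

```bash
python3 -m inch '[[[0.01,0,0,0,0,0,-1],[0.01,0,0,0,0,0,0],[0.01,0,0,0,0,0,1],[0.01,0,0,0,0,0,1],[0.01,0,0,0,0,0,1],[0.01,0,0,0,0,0,1],[0.01,0,0,0,0,0,1],[0.01,0,0,0,0,0,1],[0.01,0,0,0,0,0,1],[0.01,0,0,0,0,0,1]]]'
cat > plan.py <<'E'
from h import *
import sys
# rows: theta, y0 (pivot); print shares relative to commanded ref pose (theta_ref,y0_ref)
S=186;yaw=.03;D=np.array([-np.sin(yaw),np.cos(yaw),0])
def tcp(th,y0):
    return np.array([538,0,0])+D*(y0+S*np.sin(th)-28*np.cos(th))+[0,0,S*np.cos(th)+28*np.sin(th)]
def rows(ref,seq,off=np.zeros(3)):
    """ref: (theta,y0) commanded now"""
    R=toolrot(np.pi/2-ref[0])
    for th,y0 in seq:
        d=R.inv().apply(tcp(th,y0)-tcp(*ref))/200; r=(R.inv()*toolrot(np.pi/2-th)).as_rotvec()/(np.pi/4)
        print(th,y0,'tcp',tcp(th,y0).round(),'lead',round(y0+205*np.sin(th)-28*np.cos(th),1),d.round(3),r.round(3))
E
python3 - <<'E'
from plan import *
o=bot.get_obs(); print(o["tool_pos"],o["grip_width"])
rows((np.pi/2,-2),[(1.5,2),(1.4,8),(1.3,14),(1.2,20),(1.15,25),(1.1,30)])
E
```

```text
time: 6.55
tool_pos: [537.6, 184.5, 28.7]
tcp_rot: [3.141, 0.0, 0.029]
contact_force: [0.6, 0.4, 0.3]
grip_width: 33.3
[537.6454483  184.48361655  28.66395716] 33.318906182834695
1.5 2 tcp [532. 185.  41.] lead 204.5 [-0.    -0.008 -0.065] [ 0.09  0.   -0.  ]
1.4 8 tcp [532. 186.  59.] lead 205.3 [-0.    -0.013 -0.156] [ 0.217  0.    -0.   ]
1.3 14 tcp [532. 186.  77.] lead 204.0 [-0.    -0.009 -0.244] [0.345 0.    0.   ]
1.2 20 tcp [533. 183.  93.] lead 200.9 [-0.     0.004 -0.327] [ 0.472  0.    -0.   ]
1.15 25 tcp [533. 183. 102.] lead 200.7 [-0.     0.003 -0.368] [ 0.536 -0.    -0.   ]
1.1 30 tcp [533. 183. 109.] lead 200.0 [-0.     0.005 -0.407] [ 0.599 -0.    -0.   ]
```

Gripped at 33.3 mm. Raising the cap with the tool turning along.

```bash
python3 -m inch '[[[0,-0.005,-0.03,0.045,0,0,1],[0,-0.008,-0.065,0.09,0,0,1],[0,-0.01,-0.11,0.15,0,0,1],[0,-0.013,-0.156,0.217,0,0,1],[0,-0.01,-0.2,0.28,0,0,1],[0,-0.009,-0.244,0.345,0,0,1],[0,0,-0.285,0.41,0,0,1],[0,0.004,-0.327,0.472,0,0,1],[0,0.003,-0.368,0.536,0,0,1],[0,0.005,-0.407,0.6,0,0,1]]]'
python3 - <<'E'
from plan import *
o=bot.get_obs(); print(np.round(o["joint_positions"],3),o["moment"]); 
im=bot.capture("side"); cv2.imwrite("pics/e.png",cv2.resize(im[130:290,160:380,::-1],None,fx=3.5,fy=3.5))
rows((1.1,30),[(1.07,50),(1.05,70),(1.02,80),(1.0,90),(1.0,95),(1.0,98),(1.0,101),(1.0,105)])
E
```

```text
time: 7.8
tool_pos: [537.6, 183.1, 110.0]
tcp_rot: [-2.67, 0.0, 0.029]
contact_force: [0.1, -0.4, -2.2]
grip_width: 33.3
[-0.07   0.541  1.668  0.548  1.053 -0.404] [-0.58489673 -0.07858892 -0.01685805]
1.07 50 tcp [532. 200. 114.] lead 216.4 [ 0.    -0.085  0.018] [ 0.038 -0.    -0.   ]
1.05 70 tcp [531. 217. 117.] lead 233.9 [ 0.    -0.17   0.044] [ 0.064  0.    -0.   ]
1.02 80 tcp [531. 224. 121.] lead 240.0 [-0.    -0.209  0.04 ] [ 0.102  0.    -0.   ]
1.0 90 tcp [531. 231. 124.] lead 247.4 [ 0.    -0.249  0.044] [ 0.127 -0.    -0.   ]
1.0 95 tcp [531. 236. 124.] lead 252.4 [ 0.    -0.271  0.055] [ 0.127 -0.    -0.   ]
1.0 98 tcp [531. 239. 124.] lead 255.4 [ 0.    -0.284  0.062] [ 0.127 -0.    -0.   ]
1.0 101 tcp [531. 242. 124.] lead 258.4 [ 0.    -0.298  0.069] [ 0.127 -0.    -0.   ]
1.0 105 tcp [531. 246. 124.] lead 262.4 [-0.    -0.316  0.078] [ 0.127 -0.    -0.   ]
```

View pics/e.png

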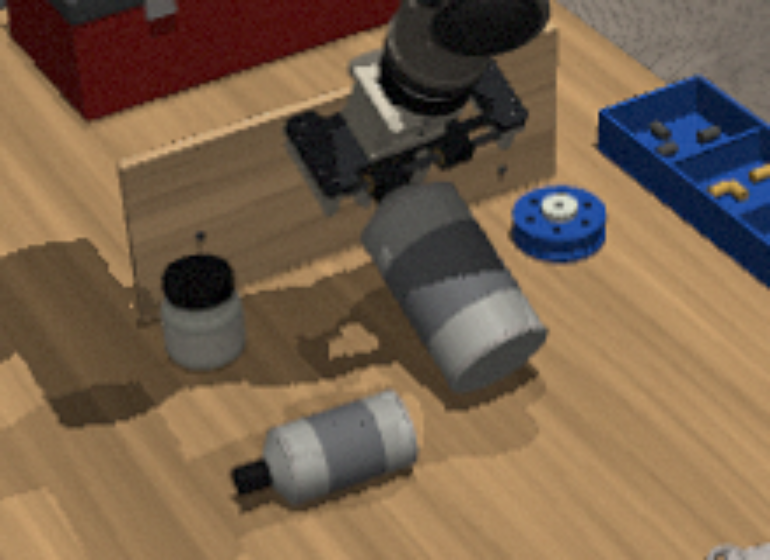

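The can is raised about 27° and its foot is still on the bench. Bringing it towards the board.

```bash
python3 -m inch '[[[0,-0.04,0.009,0.02,0,0,1],[0,-0.085,0.018,0.038,0,0,1],[0,-0.13,0.03,0.05,0,0,1],[0,-0.17,0.044,0.064,0,0,1],[0,-0.21,0.04,0.1,0,0,1],[0,-0.23,0.042,0.115,0,0,1],[0,-0.25,0.044,0.127,0,0,1],[0,-0.27,0.055,0.127,0,0,1],[0,-0.284,0.062,0.127,0,0,1],[0,-0.284,0.062,0.127,0,0,1]]]'
python3 - <<'E'
from plan import *
o=bot.get_obs(); print(np.round(o["joint_positions"],3),o["moment"]); 
im=bot.capture("side"); cv2.imwrite("pics/f.png",cv2.resize(im[130:290,160:380,::-1],None,fx=3.5,fy=3.5))
rows((1.0,98),[(1.0,101),(1.0,104),(1.0,107),(1.0,110),(.95,116),(.9,119)])
E
```

```text
time: 9.1
tool_pos: [536.0, 240.2, 125.0]
tcp_rot: [-2.57, -0.0, 0.029]
contact_force: [-0.0, 0.3, -1.4]
grip_width: 33.1
[-0.015  0.545  1.663  0.664  1.069 -0.413] [-0.26422758 -0.13507166 -0.00174735]
1.0 101 tcp [531. 242. 124.] lead 258.4 [ 0.    -0.013  0.008] [0. 0. 0.]
1.0 104 tcp [531. 245. 124.] lead 261.4 [-0.    -0.025  0.016] [0. 0. 0.]
1.0 107 tcp [531. 248. 124.] lead 264.4 [ 0.    -0.038  0.024] [0. 0. 0.]
1.0 110 tcp [530. 251. 124.] lead 267.4 [-0.    -0.05   0.032] [0. 0. 0.]
0.95 116 tcp [530. 251. 131.] lead 266.5 [-0.    -0.068  0.002] [ 0.064  0.    -0.   ]
0.9 119 tcp [531. 247. 138.] lead 262.2 [ 0.    -0.07  -0.035] [0.127 0.    0.   ]
```

View pics/f.png

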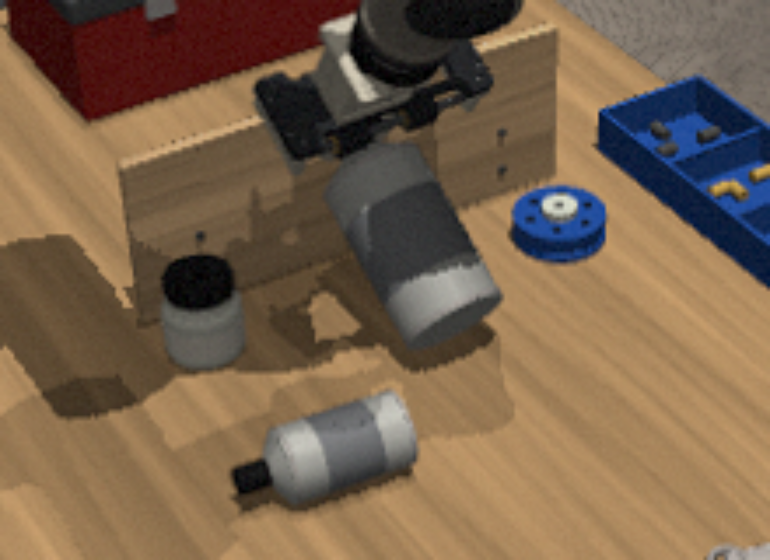

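```bash
python3 -m inch '[[[0,-0.005,0.003,0,0,0,1],[0,-0.009,0.006,0,0,0,1],[0,-0.013,0.008,0,0,0,1],[0,-0.017,0.011,0,0,0,1],[0,-0.021,0.013,0,0,0,1],[0,-0.025,0.016,0,0,0,1],[0,-0.025,0.016,0,0,0,1],[0,-0.025,0.016,0,0,0,1],[0,-0.025,0.016,0,0,0,1],[0,-0.025,0.016,0,0,0,1]]]'
python3 - <<'E'
from plan import *
o=bot.get_obs(); print(np.round(o["contact_force"],2),o["moment"])
E
```

```text
time: 10.4
tool_pos: [536.1, 243.4, 124.5]
tcp_rot: [-2.574, -0.0, 0.028]
contact_force: [-1.8, -13.4, 0.7]
grip_width: 33.1
[ -1.75 -13.41   0.74] [-2.04639261  0.28117837  0.26618221]
```

The wrist reads 13 N along the board normal. The fingertip geometry leaves 8 mm to the board, so the cap is what is touching. A quick look before going up.

```bash
python3 - <<'E'
from plan import *
im=bot.capture("side"); cv2.imwrite("pics/g.png",cv2.resize(im[130:290,160:380,::-1],None,fx=3.5,fy=3.5))
im=bot.capture("top"); cv2.imwrite("pics/g2.png",cv2.resize(im[120:310,145:345,::-1],None,fx=3,fy=3))
rows((1.0,104),[(1,104),(.98,103),(.95,104),(.9,108),(.85,115),(.8,122),(.75,131),(.7,140),(.65,148),(.6,155)])
print()
rows((.6,155),[(.56,162),(.52,168),(.48,174),(.44,178),(.40,182),(.36,186),(.32,189),(.28,191),(.24,193),(.2,195)])
E
```

```text
1 104 tcp [531. 245. 124.] lead 261.4 [0. 0. 0.] [0. 0. 0.]
0.98 103 tcp [531. 242. 127.] lead 257.7 [-0.     0.007 -0.021] [0.025 0.    0.   ]
0.95 104 tcp [531. 239. 131.] lead 254.5 [ 0.     0.008 -0.046] [ 0.064  0.    -0.   ]
0.9 108 tcp [531. 236. 138.] lead 251.2 [ 0.     0.002 -0.081] [0.127 0.    0.   ]
0.85 115 tcp [531. 236. 144.] lead 250.5 [ 0.    -0.015 -0.108] [0.191 0.    0.   ]
0.8 122 tcp [531. 236. 150.] lead 249.6 [ 0.    -0.029 -0.133] [ 0.255 -0.     0.   ]
0.75 131 tcp [531. 237. 155.] lead 250.2 [ 0.    -0.05  -0.153] [ 0.318 -0.     0.   ]
0.7 140 tcp [531. 238. 160.] lead 250.6 [ 0.    -0.069 -0.171] [ 0.382  0.    -0.   ]
0.65 148 tcp [531. 238. 165.] lead 249.8 [ 0.    -0.081 -0.192] [0.446 0.    0.   ]
0.6 155 tcp [531. 237. 169.] lead 247.6 [ 0.    -0.087 -0.213] [ 0.509  0.    -0.   ]

0.56 162 tcp [531. 237. 172.] lead 247.2 [ 0.    -0.013 -0.008] [ 0.051  0.    -0.   ]
0.52 168 tcp [531. 236. 175.] lead 245.6 [ 0.    -0.023 -0.02 ] [ 0.102  0.    -0.   ]
0.48 174 tcp [531. 235. 178.] lead 243.8 [ 0.    -0.03  -0.032] [ 0.153  0.    -0.   ]
0.44 178 tcp [531. 232. 180.] lead 240.0 [ 0.    -0.031 -0.051] [ 0.204 -0.    -0.   ]
0.4 182 tcp [531. 229. 182.] lead 236.0 [ 0.    -0.03  -0.071] [ 0.255  0.    -0.   ]
0.36 186 tcp [531. 225. 184.] lead 232.0 [ 0.    -0.028 -0.089] [ 0.306 -0.     0.   ]
0.32 189 tcp [531. 221. 185.] lead 226.9 [ 0.    -0.021 -0.111] [ 0.357 -0.     0.   ]
0.28 191 tcp [532. 215. 186.] lead 220.7 [-0.    -0.01  -0.137] [ 0.407 -0.    -0.   ]
0.24 193 tcp [532. 210. 187.] lead 214.5 [ 0.     0.002 -0.162] [0.458 0.    0.   ]
0.2 195 tcp [532. 204. 188.] lead 208.3 [ 0.     0.015 -0.186] [ 0.509 -0.    -0.   ]
```

View pics/g.png

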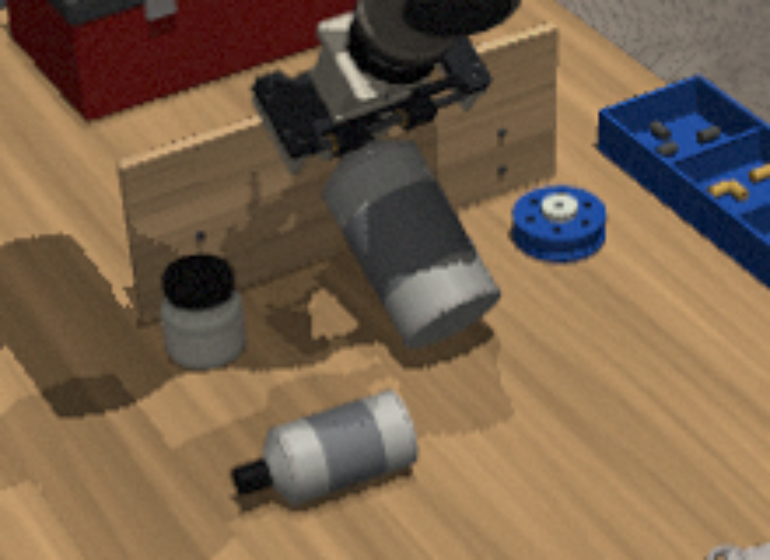

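View pics/g2.png

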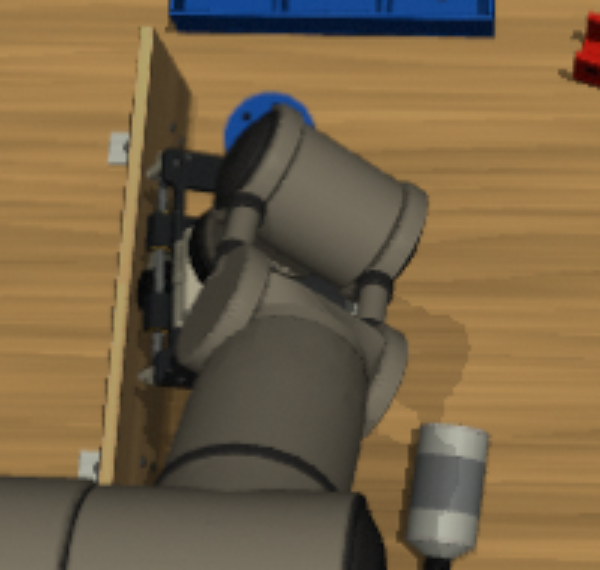

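```bash
python3 - <<'E'
from plan import *
f=lambda X:((proj("top",X)-[145,120])*3).round()
for x in (521,538,555):
  print(f([x,259,134]),f([x,245,151]))
print(f([538,259.5,160]),f([538,259.5,134]))
# tool body front corner (camera side) : tool y=-37.5, z=-66
o=bot.get_obs();R=Ro.from_euler('xyz',o["tcp_rot"])
for p in ([0,-37.5,-66],[95,-37.5,-66],[-95,-37.5,-66],[0,-37.5,-100],[0,-9.5,0],[65,-9.5,-20],[0,-36,-19]):
  w=R.apply(p)+o["tool_pos"]; print(p,w.round(),f(w))
im=cv2.imread("pics/g2.png"); cv2.imwrite("pics/g3.png",cv2.resize(im[100:450,80:280],None,fx=1.7,fy=1.7,interpolation=cv2.INTER_CUBIC))
E
```

```text
[135. 309.] [147. 305.]
[137. 289.] [149. 285.]
[138. 269.] [150. 265.]
[129. 282.] [136. 289.]
[0, -37.5, -66] [536. 240. 200.] [141. 273.]
[95, -37.5, -66] [631. 242. 200.] [146. 158.]
[-95, -37.5, -66] [441. 237. 200.] [137. 390.]
[0, -37.5, -100] [537. 221. 229.] [156. 264.]
[0, -9.5, 0] [536. 251. 130.] [147. 293.]
[65, -9.5, -20] [601. 243. 147.] [158. 212.]
[0, -36, -19] [536. 264. 160.] [124. 285.]
```

View pics/g3.png

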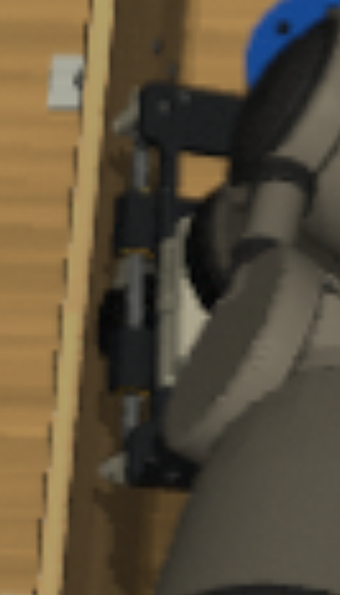

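The cap's dark end is the leftmost part. It lies on the board face exactly where I projected the touching cap (crop x≈137, y 270–309), so the push is confirmed. Going on up.

```bash
python3 -m inch '[[[0,0.007,-0.021,0.025,0,0,1],[0,0.008,-0.046,0.064,0,0,1],[0,0.002,-0.08,0.127,0,0,1],[0,-0.015,-0.108,0.19,0,0,1],[0,-0.029,-0.133,0.255,0,0,1],[0,-0.05,-0.153,0.318,0,0,1],[0,-0.069,-0.171,0.382,0,0,1],[0,-0.081,-0.192,0.446,0,0,1],[0,-0.087,-0.213,0.51,0,0,1],[0,-0.087,-0.213,0.51,0,0,1]]]'
python3 - <<'E'
from plan import *
o=bot.get_obs(); print(np.round(o["joint_positions"],3),o["moment"]); 
im=bot.capture("side"); cv2.imwrite("pics/i.png",cv2.resize(im[130:290,160:380,::-1],None,fx=3.5,fy=3.5))
E
```

```text
time: 11.75
tool_pos: [536.5, 237.1, 170.4]
tcp_rot: [-2.168, 0.0, 0.028]
contact_force: [-0.0, 1.5, 0.8]
grip_width: 33.7
[-0.188  0.608  1.699  0.985  1.322 -0.727] [-0.25913425 -0.09464772 -0.00090898]
```

View pics/i.png

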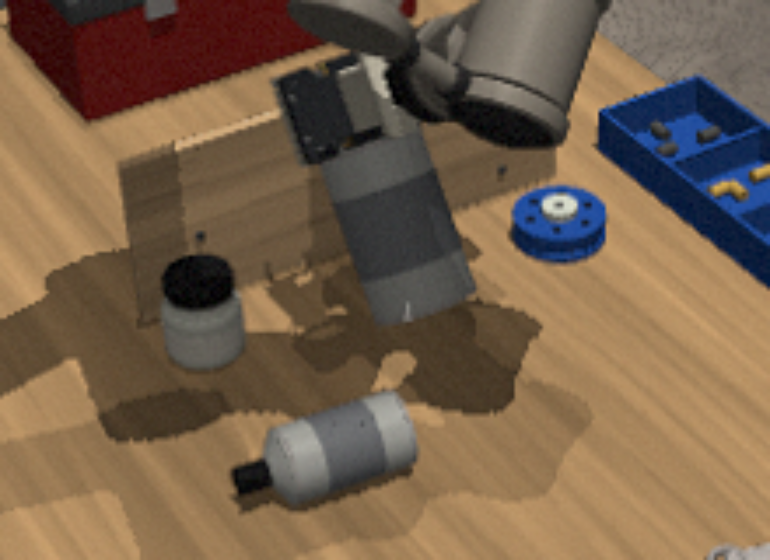

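```bash
python3 -m inch '[[[0,-0.013,-0.008,0.051,0,0,1],[0,-0.023,-0.02,0.1,0,0,1],[0,-0.03,-0.032,0.153,0,0,1],[0,-0.031,-0.051,0.204,0,0,1],[0,-0.03,-0.071,0.255,0,0,1],[0,-0.028,-0.089,0.306,0,0,1],[0,-0.021,-0.111,0.357,0,0,1],[0,-0.01,-0.137,0.407,0,0,1],[0,0.002,-0.162,0.458,0,0,1],[0,0.015,-0.186,0.51,0,0,1]]]'
python3 - <<'E'
from plan import *
o=bot.get_obs(); print(np.round(o["joint_positions"],3),o["moment"]); 
im=bot.capture("side"); cv2.imwrite("pics/j.png",cv2.resize(im[130:290,160:380,::-1],None,fx=3.5,fy=3.5))
rows((.2,195),[(.16,196),(.12,197),(.08,198),(.05,198),(.02,198),(0,198)])
E
```

```text
time: 13.05
tool_pos: [537.2, 204.4, 188.5]
tcp_rot: [-1.767, -0.0, 0.028]
contact_force: [-0.1, -0.5, -4.2]
grip_width: 33.5
[-0.332  0.786  1.705  1.166  1.625 -0.967] [-1.15470655 -0.10247222  0.02906078]
0.16 196 tcp [532. 198. 188.] lead 201.0 [ 0.     0.005 -0.032] [ 0.051 -0.     0.   ]
0.12 197 tcp [532. 191. 188.] lead 193.7 [-0.     0.012 -0.064] [ 0.102  0.    -0.   ]
0.08 198 tcp [532. 185. 188.] lead 186.5 [ 0.     0.02  -0.096] [0.153 0.    0.   ]
0.05 198 tcp [533. 179. 187.] lead 180.3 [-0.     0.028 -0.123] [ 0.191 -0.     0.   ]
0.02 198 tcp [533. 174. 187.] lead 174.1 [-0.     0.037 -0.15 ] [ 0.229  0.    -0.   ]
0 198 tcp [533. 170. 186.] lead 170.0 [-0.     0.043 -0.167] [ 0.255 -0.     0.   ]
```

View pics/j.png

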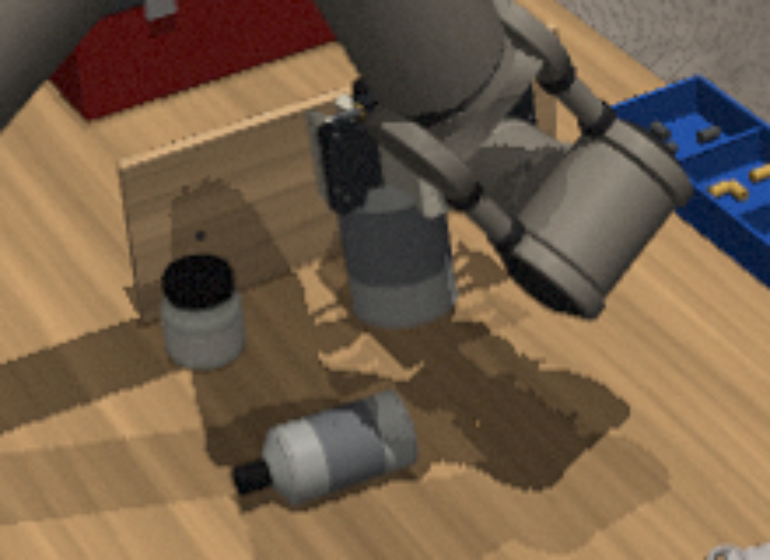

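```bash
python3 -m inch '[[[0,0.004,-0.016,0.025,0,0,1],[0,0.008,-0.032,0.051,0,0,1],[0,0.012,-0.048,0.076,0,0,1],[0,0.018,-0.064,0.1,0,0,1],[0,0.022,-0.08,0.127,0,0,1],[0,0.028,-0.096,0.153,0,0,1],[0,0.037,-0.123,0.19,0,0,1],[0,0.047,-0.15,0.23,0,0,1],[0,0.047,-0.15,0.23,0,0,1],[0,0.047,-0.15,0.23,0,0,1]]]'
python3 - <<'E'
from plan import *
o=bot.get_obs(); print(np.round(o["joint_positions"],3),o["moment"]); 
im=bot.capture("side"); cv2.imwrite("pics/k.png",cv2.resize(im[130:290,160:380,::-1],None,fx=3.5,fy=3.5))
E
```

```text
time: 14.35
tool_pos: [538.3, 173.0, 186.5]
tcp_rot: [-1.585, -0.001, 0.028]
contact_force: [0.9, -2.5, 6.7]
grip_width: 33.1
[-0.394  0.902  1.675  1.201  1.779 -1.05 ] [ 0.55587916  0.03159081 -0.00708748]
```

View pics/k.png

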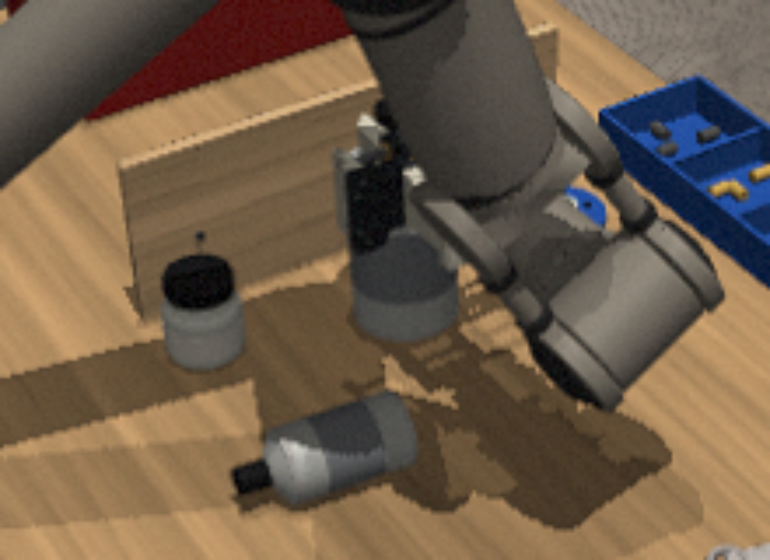

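The can stands nearly upright with a light downward press (6.7 N). Opening, holding, then backing off along the fingers.

```bash
python3 -m inch '[[[0,0,0,0,0,0,0],[0,0,0,0,0,0,-0.5],[0,0,0,0,0,0,-1],[0,0,0,0,0,0,-1],[0,0,0,0,0,0,-1],[0,0,0,0,0,0,-1],[0,0,-0.05,0,0,0,-1],[0,0,-0.1,0,0,0,-1],[0,0,-0.2,0,0,0,-1],[0,0,-0.3,0,0,0,-1]]]'
python3 - <<'E'
from plan import *
o=bot.get_obs(); print(np.round(o["joint_positions"],3),o["moment"]); 
im=bot.capture("side"); cv2.imwrite("pics/l.png",cv2.resize(im[130:290,160:380,::-1],None,fx=3.5,fy=3.5))
E
```

```text
time: 15.65
tool_pos: [539.8, 111.9, 186.4]
tcp_rot: [-1.589, -0.0, 0.028]
contact_force: [-0.2, 0.0, 0.5]
grip_width: 92.1
[-0.49   0.918  1.614  1.124  1.842 -1.029] [-0.55425622 -0.1391626   0.02464204]
```

View pics/l.png

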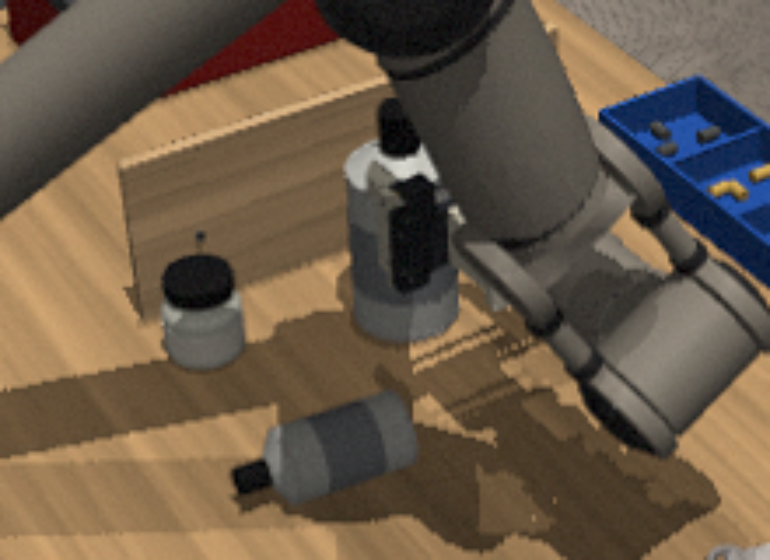

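```bash
python3 -m inch '[[[0,0,-0.1,0,0,0,-1],[0,0,-0.2,0,0,0,-1],[0,-0.1,-0.3,0,0,0,-1],[0,-0.3,-0.3,0,0,0,-1],[0,-0.5,-0.3,0,0,0,-1],[0,-0.7,-0.3,0,0,0,-1],[0,-0.7,-0.3,0,0,0,-1],[0,-0.7,-0.3,0,0,0,-1],[0,-0.7,-0.3,0,0,0,-1],[0,-0.7,-0.3,0,0,0,-1]]]'
python3 - <<'E'
from plan import *
o=bot.get_obs(); print(np.round(o["joint_positions"],3)); 
for n in ("side","top"):
  im=bot.capture(n); cv2.imwrite(f"pics/m_{n}.png",im[:,:,::-1])
im=cv2.imread("pics/m_side.png"); cv2.imwrite("pics/m1.png",cv2.resize(im[120:300,160:380],None,fx=3.3,fy=3.3))
E
```

```text
time: 16.95
tool_pos: [541.4, 56.1, 326.6]
tcp_rot: [-1.588, 0.002, 0.029]
contact_force: [-0.8, 0.5, -0.3]
grip_width: 91.2
[-0.57   0.722  1.513  1.159  2.018 -0.763]
```

View pics/m1.png

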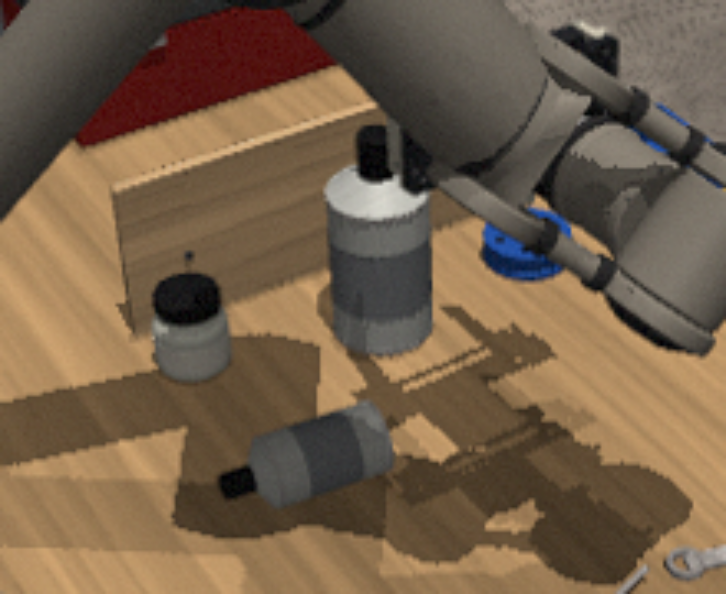

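View pics/m_top.png

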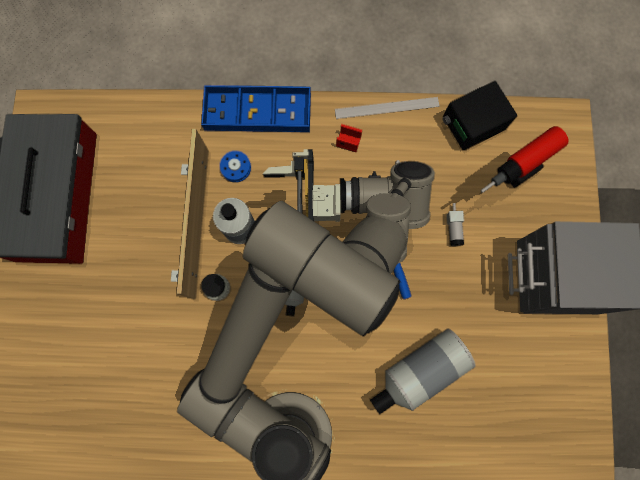

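```bash
python3 - <<'E'
from plan import *
im=cv2.imread("pics/m_top.png"); hsv=cv2.cvtColor(im,cv2.COLOR_BGR2HSV)
m=((hsv[...,2]<50)).astype(np.uint8)[195:230,212:245]
n,l,s,c=cv2.connectedComponentsWithStats(m); print(s[1:].tolist(),(c+[212,195])[1:].round(1).tolist())
print("captop",plane("top",(228,211),205).round(1))
g=lambda x,y:(160+x/3.3,120+y/3.3)
# side silhouette: left/right edges body at shoulder and foot
for p in ((326,192),(331,332),(432,190),(433,330)): print(np.round(g(*p),1))
P=[538,154]
for z in (0,150):
  cs=[proj("side",[P[0]+45*np.cos(a),P[1]+45*np.sin(a),z]) for a in np.linspace(0,6.28,73)]
  cs=((np.array(cs)-[160,120])*3.3); print(z,cs.min(0).round(),cs.max(0).round())
print("captop side exp",((proj("side",P+[205])-[160,120])*3.3).round(), "top exp",proj("top",P+[205]).round(1))
for n,X in (("jar",[372,204,75]),("wheel",[710,173,34])): print(n,proj("top",X).round(1))
E
```

```text
[[9, 9, 15, 16, 186]] [[228.2, 211.5]]
captop [536.3 152.5 205. ]
[258.8 178.2]
[260.3 220.6]
[290.9 177.6]
[291.2 220. ]
0 [331. 293.] [430. 353.]
150 [322. 157.] [426. 215.]
captop side exp [372. 131.] top exp [227.4 210.3]
jar [213.1 285.4]
wheel [234.3 164.1]
```

```bash
python3 -c "
from plant import bot
print(bot.get_obs()['time'], bot.close_job())"
```

```text
the job is handed in; nothing more can be done
17.05 None
```

The middle-sized can is standing upright on its foot in front of the board, the gripper is clear of it, and I handed the job in at 17.05 s of the 45 s allowed. No verdict was reported.

**What I did:** I pinched the cap and raised that end, turning the tool with the can. At about 1.0 rad from upright I pushed the cap against the board. The wrist read 13 N along the board's normal, and in the top view the cap's end lay on the board face. I then drew the foot in while raising the can to upright, opened the fingers and backed off.

**Last checks:**
- **Position:** the can's axis is at about x 537, y 153 mm. That leaves a gap of about 61 mm to the board, against the 80 mm allowed.
- **Upright:** the cap's position in the top picture agrees with a standing can to about 2 mm. The side picture differs by 1–1.5 pixels (about 2–3 mm) at the shoulder. I take that to be within calibration error, since the can stands on its own.
- **Gripper:** it is open and well clear, and the wrist force is close to zero.
- **Bystanders:** the jar and wheel are where they were to within about 2 pixels, and the bracket and motor look unmoved in the top picture. The driver and wrench were partly or wholly hidden by the arm there, so I could not check them fully, but nothing went near them.

**Weak spots:** near 0.2 rad the wrist carried about 4 N, roughly the can's weight. The foot may have been a millimetre or two off the bench then, far below the 85 mm limit. There was also a light 7 N press on the bench just before I let go.

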